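# Click the tag embosser's wheel round to its mark and press

### The arm

A 6-joint arm with a two-finger parallel gripper is mounted at the origin on the work surface. World frame = base frame: x ahead of the robot, y to its left, z up, the work surface at z = 0. Lengths are in m, angles in rad, forces in N, time in s.
With the tool pointing down it reaches from about 0.375 to 0.825 m from the base axis. Payload 5.5 kg.
Tool frame: the origin (TCP) lies between the finger pads; the fingertips stand 19 mm ahead of it and the grasp point (between the pads) is the TCP; z points along the fingers, y is the line along which they close (so a half turn about z gives the same grasp; the last joint's range is limited). The gripper opens to 85 mm and grips with 20 to 120 N. Pads are 22 mm wide; open, the fingers measure 114 mm over their backs; the gripper's body (76 mm by 85 mm) begins 54 mm behind the grasp point. The pads swing forward as they close: fully open they stand 13 mm farther back than shut.
Start: joints at [1.245, 0.314, -0.047, 1.21, 0, 1.571], TCP at [0.192, 0.568, 0.25] pointing down, gripper open.
Joint ranges: [-2.67, 2.67], [-0.69, 1.73], [-1.03, 1.25], [-2.08, 2.16], [-1.42, 1.45], [-3.14, 3.14]. Speed limits (rad/s): [2.39, 2.39, 3.01, 3.14, 3.14, 3.14].

### API

Orientations are given as a unit quaternion [x, y, z, w].
In Python, from plant import ctrl, vision gives the robot as it stands.
- The arm moves only by the tool move_arm, never from a script. Its argument "increments" is one flat list of numbers, 6 for each row, row after row: the shift along the world's x, y, z in m, then the turn, a rotation vector about the world's x, y, z in degrees. A call has 1 to 12 rows; each row is the pose to reach, as a shift and turn from the pose commanded when the call began; what a row does not reach only later rows make up. A row lasts 1/12 s, in which the tool goes at most 41.7 mm and 7.16 degrees, less where a joint would pass 70% of its speed; a pose out of reach is approached as far as the arm can. A call with a gripper value outside its range is refused whole. "hand" is the opening, from -1 (shut) to 1 (fully open), set as the call begins (left out, the last holds). The fingers move at their own pace and stop on an object; "force" is the grip in N (left out, the last holds). Time passes only in rows, so rows that repeat a pose let the fingers close. It gives the time, the measured TCP pose, the force, the opening and the grip force at its end, in the units of the state.
- ctrl.state(): the state, without advancing time (a new reading comes with each control period).
- vision.get_image(name): name is "scene" or "top" or "wrist"; returns a dict with "frame" (420x560x3 uint8, red, green, blue), "z_map" (420x560 float32, m along the optical axis (not along the pixel's ray), 0 where there is no reading), "fx", "fy", "cx", "cy" (pixels), "distortion" ([k1, k2, p1, p2, k3] as OpenCV has them; the pictures are not rectified), "R" (3x3) and "t" (3): a world point X has camera coordinates R X + t. Camera axes: x right, y down, z forward; pixel columns grow to the right and rows downward; lengths in m; the calibration is good to about 2 mm. A picture is of the moment at which its call begins.
- ctrl.sign_off(): hands the job in; it is judged then, once.
Trained networks look in a picture, given as the dict that the camera call returned (one of the last four; its "shot" number tells which), for a name from the list of things; names that differ only in an ending like _2 or _b are one class to them, and where a whole thing is asked for, a point or a joint stands for the part that bears it (a point fixed in the world has none). Each returns a list of dicts, best first, with "conf" (0 to 1); they miss things now and then, are a little off and sometimes report something else, mostly with a low value. They report only what shows in the picture. A call takes as long as a camera call.
- vision.silhouettes(thing, picture): "region" (420x560 bool, what is visible of it).
- vision.tip_of(thing, picture): "xyz" ([x, y, z] in m, in world coordinates, good to about 4 mm: a listed point, or the origin of a listed thing).
The state is a dict: "t": time; "qpos": joint angles; "dq": joint speeds; "joint_torque": joint torques, N m; "ee_pos": TCP position; "eef_rot": TCP orientation; "wrist_force": force on the tool from outside, world axes, zero at the start; "moment": the same for the moment, N m; "width": finger opening in m; "gripper_force": force on a finger pad.
Only numpy, scipy, OpenCV 4.12 (cv2) and the standard library are available. Lean on these libraries where they do the work, as an engineer would, in place of code of your own. Each camera call takes 0.05 s, during which the arm holds its last target. There are 200 camera calls.

### The job

Get the bench tag embosser ready and stamp: with a fingertip, gently flick the tabs on the edge of its flat black wheel so that it clicks round anticlockwise (seen from above), one click per tab, until the raised steel bar on the wheel lines up with the fixed arrow on the press head, and stop there without running past it. Only then press the round steel plunger on the press head all the way down and let it come back up. Nothing is to be gripped or lifted, and leave the other things on the bench where they are.

Things in the scene. Friction and masses are not known exactly. Their poses are not given: they have to be found in the camera images.
- embosser: Olive bench tag embosser, bolted down. Origin: on the work surface under the wheel's axis; x points from the wheel to the press head, z up. Foot plate 8 mm thick, 135 mm wide, x -115 to 185 mm; bed 100 mm wide, 30 mm high, x -35 to 165 mm; press head 90 mm wide, 64 mm high, x 80 to 160 mm. Under the tabs at x below -35 mm lies only the foot plate.
- wheel (a joint): Wheel angle, rad, growing anticlockwise from above; 0 = bar at the arrow; starts near -3, -2 or -1 clicks (rarely poised midway between two). Rests every 45 deg (0.785 rad), a tab then lying on the embosser's x axis both in front and behind. About 4 N on a tab starts it; resistance falls to nothing at half a click, beyond which it snaps forward by itself to the next rest position.
- wheel_center (a point): Point on the wheel's vertical axis, 58 mm above the work surface. The wheel: flat black disc of radius 38 mm with 8 evenly spaced radial tabs out to radius 65 mm, 5 mm thick, 36 to 58 mm above the work surface, about 44 mm free between their ends. The steel hub on top, 26 mm across, reaches 66 mm.
- wheel_index (a point): Outer end of the raised steel bar (9 mm wide, top 63 mm above the work surface) that lies on one tab of the wheel, 64 mm from the axis; the only such bar on the wheel.
- mark_tip (a point): Tip of the fixed steel arrow on the press head, 65 mm from the wheel's axis along the embosser's +x, 64 mm above the work surface.
- plunger (a joint): Travel of the plunger, m: 0 up, 0.008 fully down; sprung, about 2 N to start and 6 N fully down.
- plunger_top (a point): Centre of the top of the round steel plunger, 36 mm across, standing 84 mm above the work surface when up, 125 mm from the wheel's axis along the embosser's +x.
- filter: Bystander: oil filter, white can 66 mm across, 74 mm tall; origin at its underside.
- plugbox: Bystander: small red and brown carton, 90 x 50 x 36 mm; origin at its underside.
- bearing: Bystander: steel ring bearing, 62 mm outside, 16 mm tall; origin at its underside.
- tags: Bystander: stack of blank metal tags, 56 x 30 x 15 mm; origin at its underside.
- grease: Bystander: closed jar with a paper label, 60 mm across, 70 mm tall; origin at its underside.
- wrench: Bystander: steel wrench lying flat; origin at its underside.

How it is judged:
On the way, in this order (a step that is already met when the one before it is completed fails the run):
1. the wheel rests clicked in with its bar at the arrow, the robot no longer pushing it (value of joint wheel between -0.12 and 0.12 rad and velocity of joint wheel between -0.1 and 0.1 rad/s and contact force between the fingers and wheel below 0.5 N), for 0.2 s.
2. the plunger is pressed down (value of joint plunger above 0.006 m), for 0.05 s.
At the end, for the whole second after the job is handed in: The wheel's bar is at the arrow within 0.12 rad (a click is 0.785), reached before the plunger was pressed at least 6 of its 8 mm; the plunger is back up within 2 mm; every bystander is within 30 mm of where it started (value of joint wheel between -0.12 and 0.12 rad and value of joint plunger below 0.002 m and distance of each of filter, plugbox, bearing, tags, grease, wrench from where it was at the start of the episode below 0.03 m); the robot touches nothing.
It fails at once if the wheel runs past the arrow by more than 0.5 rad (value of joint wheel above 0.5 rad).
It fails at once if the plunger is pressed (over 4 mm) while the bar is not at the arrow (value of joint plunger above 0.004 m and not (value of joint wheel between -0.12 and 0.12 rad)).
It fails at once if the wheel is gripped or forced (over 25 N) (contact force between the fingers and wheel above 25 N).
It fails at once if another thing on the bench is pushed away or lifted (moved over 30 mm) (distance of any of filter, plugbox, bearing, tags, grease, wrench from where it was at the start of the episode above 0.03 m).
It also fails if it takes over 51 s, if anything falls off the work surface, if the arm or the gripper's body presses on something with over 40 N, if the wrist force passes 120 N, or if a joint passes its speed limit or range.

## Working session

There is one attempt and no reset: what is moved stays moved. The work goes in short steps, Python scripts to look and compute and a tool call to move; the robot and the scene stay as the last step left them, time stands still between calls to the robot, and variables do not carry over. Pictures are saved under pics/ and viewed, at most 10 in all, crops included, and the job is handed in when it is done.

Besides the shell and the picture viewer there is one more tool, called after ">>>" in YAML: its name, and indented under it one key for each argument. move_arm: Moves the arm, as the interface text tells. Its arguments: {"type":"object","properties":{"increments":{"type":"array"},"hand":{"type":"number"},"force":{"type":"number"}},"required":["increments"]}

```bash
mkdir -p pics; cat > h.py <<'E'
from plant import ctrl, vision
import numpy as np, cv2
def save(p,n): cv2.imwrite('pics/'+n,cv2.cvtColor(p['frame'],cv2.COLOR_RGB2BGR))
def tips(p,names):
    for n in names:
        r=vision.tip_of(n,p)
        print(n,[(np.round(a['xyz'],4).tolist(),round(a['conf'],2)) for a in r[:2]])
E
python3 - <<'E'
from h import *
for c in ['top','scene']:
    p=vision.get_image(c); save(p,c+'0.png'); print(c)
    tips(p,['embosser','wheel_center','wheel_index','mark_tip','plunger_top']+(['filter','plugbox','bearing','tags','grease','wrench'] if c=='top' else []))
s=ctrl.state(); print(s['t'],s['ee_pos'],s['eef_rot'],s['width'],s['wrist_force'])
E
```

```text
top
embosser [([0.5335, -0.0094, 0.0019], 0.66)]
wheel_center [([0.5373, -0.0121, 0.0585], 0.88)]
wheel_index [([0.5043, -0.0667, 0.0617], 0.97), ([0.4532, -0.1228, 0.0036], 0.39)]
mark_tip [([0.5892, -0.0422, 0.0633], 0.7), ([0.7135, 0.1637, -0.0006], 0.43)]
plunger_top [([0.6499, -0.0673, 0.0831], 0.51)]
filter [([0.6198, 0.1145, -0.0041], 0.8)]
plugbox [([0.4525, -0.1235, 0.0016], 0.84)]
bearing [([0.6978, 0.0479, -0.002], 0.97)]
tags [([0.5903, -0.1906, -0.0035], 0.79), ([0.5375, -0.012, 0.0567], 0.61)]
grease [([0.7144, 0.1618, 0.0024], 0.86)]
wrench [([0.4225, -0.259, -0.0002], 0.93)]
scene
embosser [([0.5324, -0.0082, -0.0025], 0.73)]
wheel_center [([0.5377, -0.0127, 0.0589], 0.71)]
wheel_index [([0.502, -0.0653, 0.0591], 0.68)]
mark_tip [([0.5919, -0.0436, 0.0654], 0.93)]
plunger_top [([0.6443, -0.069, 0.0874], 0.48)]
0.9 [0.19202337 0.5684355  0.25030325] [ 1.62182422e-01  9.86760793e-01 -2.53139174e-06  5.01250140e-06] 0.08565135062829753 [ 0.86908973  0.84209231 -0.03941305]
```

View pics/top0.png

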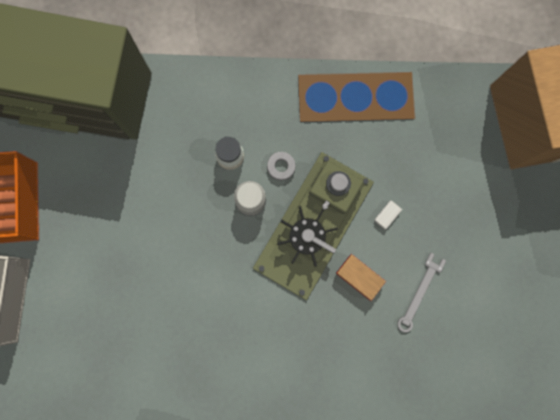

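View pics/scene0.png

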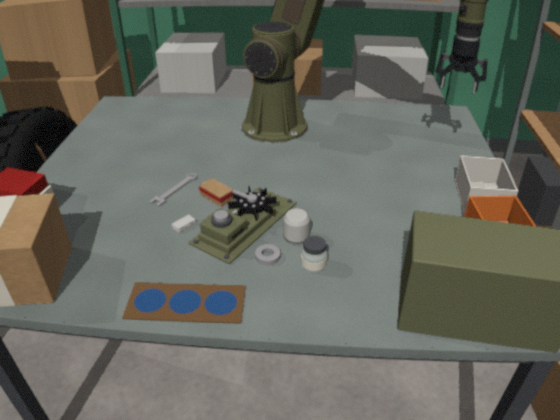

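The top view shows the embosser's press head up and to the right at about (340,183), the wheel at (308,236) and the bar pointing to (333,250). That puts the bar about 2 clicks short. I'll refine the embosser's yaw and approach at the same time.

>>> move_arm:
  increments: [0.02, -0.035, 0, 0, 0, -7, 0.04, -0.07, 0, 0, 0, -14, 0.06, -0.105, 0, 0, 0, -21, 0.08, -0.14, 0, 0, 0, -28, 0.1, -0.175, 0, 0, 0, -35, 0.12, -0.21, 0, 0, 0, -42, 0.14, -0.245, 0, 0, 0, -49, 0.16, -0.28, 0, 0, 0, -56, 0.18, -0.315, 0, 0, 0, -63, 0.2, -0.35, 0, 0, 0, -70, 0.2, -0.35, 0, 0, 0, -70]
  hand: -1
  force: 20

```text
t: 1.82
ee_pos: [0.3947, 0.2131, 0.2506]
eef_rot: [0.703, 0.711, -0.0, 0.002]
wrist_force: [0.1, 0.3, -0.4]
width: -0.0003
gripper_force: 0.0
```

```bash
cat >> h.py <<'E'
def cloud(p,mask):
    v,u=np.nonzero(mask&(p['z_map']>0)); z=p['z_map'][v,u]
    K=np.array([[p['fx'],0,p['cx']],[0,p['fy'],p['cy']],[0,0,1]])
    n=cv2.undistortPoints(np.c_[u,v].astype(float)[:,None],K,np.array(p['distortion']))[:,0]
    C=np.c_[n*z[:,None],z]
    return (C-np.array(p['t']))@np.array(p['R'])
E
python3 - <<'E'
from h import *
for c in ['top','wrist']:
    p=vision.get_image(c)
    if c=='wrist': save(p,'w1.png')
    tips(p,['embosser','wheel_center','wheel_index','mark_tip','plunger_top'])
    for r in vision.silhouettes('embosser',p)[:1]:
        P=cloud(p,r['region']); Q=P[(P[:,2]>-.004)&(P[:,2]<.075)]
        print(c,r['conf'],len(Q),cv2.minAreaRect((Q[:,:2]*1000).astype(np.float32)))
s=ctrl.state(); print(s['t'],s['ee_pos'],s['eef_rot'],s['width'])
E
```

```text
embosser [([0.5351, -0.0095, 0.0006], 0.63), ([0.5028, -0.0656, 0.0611], 0.4)]
wheel_center []
wheel_index [([0.5033, -0.0643, 0.0627], 0.66)]
mark_tip []
plunger_top [([0.651, -0.0687, 0.0835], 0.76)]
top 0.83 8051 ((566.2323608398438, -27.231353759765625), (139.4742431640625, 303.4714050292969), 61.10953903198242)
embosser [([0.5333, -0.0046, -0.0019], 0.79)]
wheel_center [([0.538, -0.008, 0.0564], 0.6)]
wheel_index []
mark_tip []
plunger_top []
wrist 0.69 4245 ((583.687255859375, 9.213768005371094), (58.72352600097656, 298.63067626953125), 60.71512985229492)
2.5167 [0.39187036 0.21878168 0.25028306] [ 6.98514144e-01  7.15596248e-01 -1.19768573e-05 -1.01167969e-05] 0.0002853402707073117
```

>>> move_arm:
  increments: [0.02, -0.035, 0, 0, 0, -6, 0.04, -0.07, 0, 0, 0, -12, 0.06, -0.105, 0, 0, 0, -18, 0.08, -0.14, 0, 0, 0, -24, 0.098, -0.173, 0, 0, 0, -30.2, 0.098, -0.173, -0.04, 0, 0, -30.2, 0.098, -0.173, -0.08, 0, 0, -30.2, 0.098, -0.173, -0.11, 0, 0, -30.2, 0.098, -0.173, -0.13, 0, 0, -30.2, 0.098, -0.173, -0.13, 0, 0, -30.2]

```text
t: 3.35
ee_pos: [0.4865, 0.0449, 0.1161]
eef_rot: [0.861, 0.508, -0.003, -0.002]
wrist_force: [-0.4, 0.5, 0.2]
width: -0.0001
gripper_force: 0.0
```

```bash
python3 - <<'E'
from h import *
p=vision.get_image('wrist'); save(p,'w2.png')
tips(p,['wheel_center','wheel_index','mark_tip'])
for r in vision.silhouettes('embosser',p)[:1]:
    P=cloud(p,r['region']); Q=P[(P[:,2]>-.004)&(P[:,2]<.075)]
    print(r['conf'],len(Q),cv2.minAreaRect((Q[:,:2]*1000).astype(np.float32)))
s=ctrl.state(); print(s['t'],s['ee_pos'],s['eef_rot'])
E
```

```text
wheel_center [([0.5371, -0.0067, 0.0558], 0.71)]
wheel_index [([0.5006, -0.0716, 0.0607], 0.9)]
mark_tip [([0.5919, -0.0397, 0.0646], 0.71)]
0.81 57309 ((539.4883422851562, -22.7252197265625), (159.0541534423828, 254.0631866455078), 59.594539642333984)
3.6 [0.49160929 0.04570126 0.12221036] [8.60983134e-01 5.08630952e-01 1.45880603e-03 6.85385942e-04]
```

View pics/w2.png

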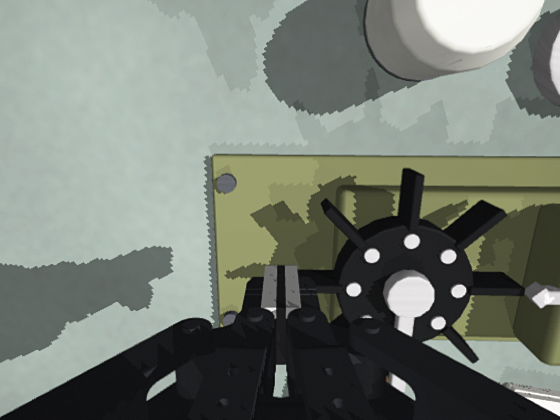

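The wrist view shows the fingertips at (282,285), left of the tab on the −x axis (318,282). The bar points straight down the image (−y), so it is 2 clicks short. I'll lower the fingers beside that tab.

>>> move_arm:
  increments: [0.006, -0.002, -0.02, 0, 0, 0, 0.006, -0.002, -0.04, 0, 0, 0, 0.006, -0.002, -0.055, 0, 0, 0, 0.006, -0.002, -0.065, 0, 0, 0, 0.006, -0.002, -0.065, 0, 0, 0, 0.006, -0.002, -0.065, 0, 0, 0]

```text
t: 4.1
ee_pos: [0.4965, 0.0435, 0.056]
eef_rot: [0.861, 0.509, 0.0, 0.0]
wrist_force: [0.4, 0.2, -0.0]
width: 0.0
gripper_force: 0.0
```

```bash
python3 - <<'E'
from h import *
p=vision.get_image('wrist'); save(p,'w3.png')
s=ctrl.state(); print(s['t'],s['ee_pos'],s['eef_rot'],s['wrist_force'])
E
```

```text
4.15 [0.49694688 0.04358628 0.0564479 ] [8.61004923e-01 5.08595996e-01 7.23129289e-04 3.35089839e-04] [0.41252308 0.11108296 0.28321795]
```

View pics/w3.png

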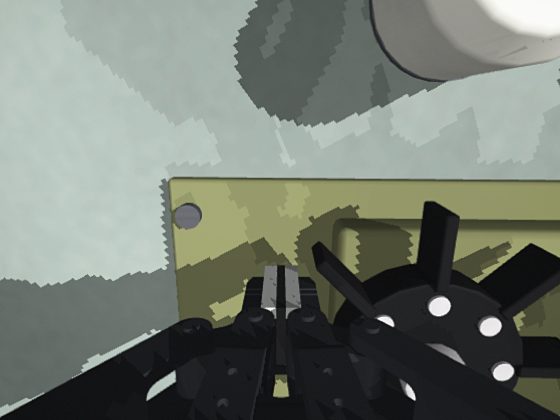

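The fingers are down and clear of both neighbouring tabs, with the left tab's end at (320,250). Now I'll push gently along −y of the embosser.

>>> move_arm:
  increments: [-0.0039, -0.007, 0, 0, 0, 0, -0.0063, -0.0114, 0, 0, 0, 0, -0.0077, -0.014, 0, 0, 0, 0, -0.0092, -0.0166, 0, 0, 0, 0, -0.0106, -0.0193, 0, 0, 0, 0, -0.0121, -0.0219, 0, 0, 0, 0, -0.0135, -0.0245, 0, 0, 0, 0, -0.015, -0.0271, 0, 0, 0, 0, -0.0164, -0.0298, 0, 0, 0, 0, -0.0184, -0.0333, 0, 0, 0, 0, -0.0203, -0.0368, 0, 0, 0, 0, -0.0217, -0.0394, 0, 0, 0, 0]

```text
t: 5.15
ee_pos: [0.4734, 0.0034, 0.055]
eef_rot: [0.861, 0.508, -0.001, -0.0]
wrist_force: [0.2, 0.5, -0.6]
width: -0.0001
gripper_force: 0.0
```

```bash
python3 - <<'E'
from h import *
for c in ['wrist','scene','top']:
    p=vision.get_image(c); save(p,c+'4.png')
    tips(p,['wheel_center','wheel_index','mark_tip'])
s=ctrl.state(); print(s['t'],s['ee_pos'],s['wrist_force'])
E
```

```text
wheel_center [([0.54, -0.0093, 0.0575], 0.79)]
wheel_index []
mark_tip []
wheel_center [([0.5364, -0.0087, 0.0568], 0.83)]
wheel_index [([0.5523, -0.0722, 0.0622], 0.64)]
mark_tip [([0.5929, -0.0412, 0.0638], 0.57)]
wheel_center []
wheel_index []
mark_tip [([0.5881, -0.0417, 0.066], 0.97)]
5.75 [0.4743578  0.0041141  0.05528829] [-0.47908579  0.47924285 -0.30179276]
```

View pics/wrist4.png

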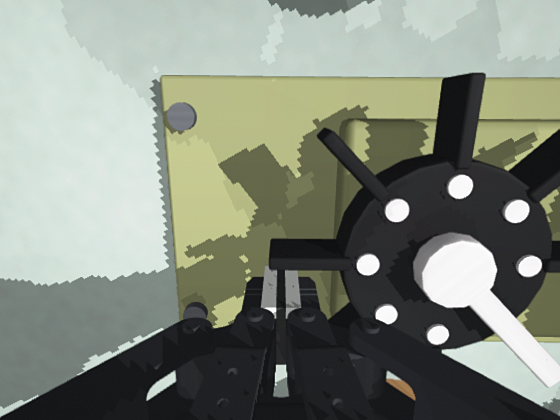

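One click done: the bar now points to the lower right at about −47°, and the next tab lies at (310,253) behind the finger. I'll lift, go back over it and lower again.

>>> move_arm:
  increments: [0, 0, 0.02, 0, 0, 0, 0, 0, 0.045, 0, 0, 0, 0, 0, 0.045, 0, 0, 0, 0.011, 0.0197, 0.045, 0, 0, 0, 0.0217, 0.0394, 0.045, 0, 0, 0, 0.0217, 0.0394, 0.045, 0, 0, 0, 0.0217, 0.0394, 0.025, 0, 0, 0, 0.0217, 0.0394, 0.005, 0, 0, 0, 0.0217, 0.0394, 0, 0, 0, 0, 0.0217, 0.0394, 0, 0, 0, 0, 0.0217, 0.0394, 0, 0, 0, 0]

```text
t: 6.67
ee_pos: [0.4956, 0.0432, 0.0553]
eef_rot: [0.861, 0.508, -0.0, -0.0]
wrist_force: [0.3, -0.7, 0.4]
width: -0.0
gripper_force: 0.0
```

```bash
python3 - <<'E'
from h import *
p=vision.get_image('wrist')
p=vision.get_image('scene')
tips(p,['wheel_center','wheel_index','mark_tip'])
s=ctrl.state(); print(s['t'],s['ee_pos'],s['eef_rot'],s['wrist_force'])
E
```

```text
wheel_center [([0.5354, -0.0111, 0.0574], 0.62)]
wheel_index [([0.5504, -0.0734, 0.0621], 0.83)]
mark_tip [([0.5934, -0.0418, 0.0657], 0.94)]
6.9167 [0.49682209 0.04340319 0.05621068] [8.61071525e-01 5.08483174e-01 7.41691917e-04 3.74697059e-04] [-0.28585586 -0.21205155 -0.29421792]
```

Same stroke again.

>>> move_arm:
  increments: [-0.0039, -0.007, 0, 0, 0, 0, -0.0063, -0.0114, 0, 0, 0, 0, -0.0077, -0.014, 0, 0, 0, 0, -0.0092, -0.0166, 0, 0, 0, 0, -0.0106, -0.0193, 0, 0, 0, 0, -0.0121, -0.0219, 0, 0, 0, 0, -0.0135, -0.0245, 0, 0, 0, 0, -0.015, -0.0271, 0, 0, 0, 0, -0.0164, -0.0298, 0, 0, 0, 0, -0.0184, -0.0333, 0, 0, 0, 0, -0.0203, -0.0368, 0, 0, 0, 0, -0.0217, -0.0394, 0, 0, 0, 0]

```text
t: 7.92
ee_pos: [0.4735, 0.0034, 0.055]
eef_rot: [0.861, 0.508, -0.001, -0.0]
wrist_force: [0.5, 0.3, 0.4]
width: -0.0001
gripper_force: 0.0
```

>>> move_arm:
  increments: [0, 0, 0, 0, 0, 0, 0, 0, 0.02, 0, 0, 0, 0, 0, 0.05, 0, 0, 0, 0, 0, 0.09, 0, 0, 0, 0, 0, 0.09, 0, 0, 0, 0, 0, 0.09, 0, 0, 0]

```text
t: 8.42
ee_pos: [0.4765, 0.004, 0.1476]
eef_rot: [0.861, 0.509, 0.002, 0.001]
wrist_force: [-0.1, -0.8, -0.0]
width: -0.0003
gripper_force: 0.0
```

```bash
python3 - <<'E'
from h import *
for c in ['wrist','scene','top']:
    p=vision.get_image(c); save(p,c+'5.png')
    tips(p,['wheel_center','wheel_index','mark_tip','plunger_top'])
    for r in vision.silhouettes('plunger',p)[:1]:
        P=cloud(p,r['region']); Q=P[(P[:,2]>.078)&(P[:,2]<.092)]; print(r['conf'],len(Q),(Q.min(0)+Q.max(0))/2,Q.mean(0))
s=ctrl.state(); print(s['t'],s['ee_pos'],s['eef_rot'],s['wrist_force'])
E
```

```text
wheel_center [([0.5337, -0.0067, 0.0565], 0.71)]
wheel_index [([0.5874, -0.0443, 0.0621], 0.74)]
mark_tip [([0.5899, -0.0396, 0.0678], 0.94)]
plunger_top []
wheel_center [([0.5379, -0.0121, 0.0583], 0.79)]
wheel_index [([0.5904, -0.0426, 0.0631], 0.74)]
mark_tip [([0.5936, -0.0418, 0.0649], 0.84), ([0.5339, -0.0091, -0.0026], 0.26)]
plunger_top [([0.6446, -0.0678, 0.0884], 0.42), ([0.5883, -0.0405, 0.0601], 0.3)]Traceback (most recent call last):
  File "<stdin>", line 6, in <module>
    return umr_minimum(a, axis, None, out, keepdims, initial, where)
ValueError: zero-size array to reduction operation minimum which has no identity
```

View pics/wrist5.png

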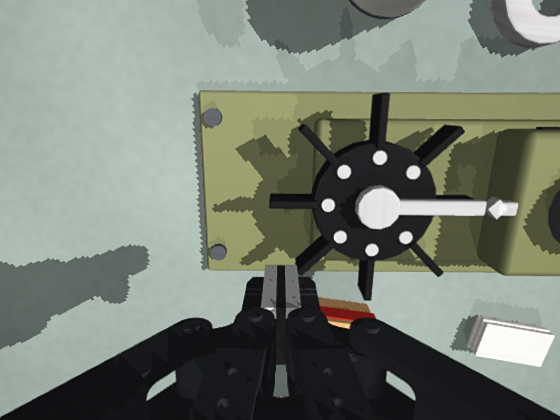

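The bar at (440,207) lines up with the arrow at (497,209), and the wheel is at rest with the finger away. Next I'll move over the plunger.

>>> move_arm:
  increments: [0.034, -0.0146, 0, 0, 0, 0, 0.068, -0.029, 0, 0, 0, 0, 0.102, -0.044, 0, 0, 0, 0, 0.136, -0.058, 0, 0, 0, 0, 0.172, -0.073, 0, 0, 0, 0, 0.172, -0.073, 0, 0, 0, 0, 0.172, -0.073, -0.02, 0, 0, 0, 0.172, -0.073, -0.03, 0, 0, 0, 0.172, -0.073, -0.03, 0, 0, 0, 0.172, -0.073, -0.03, 0, 0, 0]

```text
t: 9.85
ee_pos: [0.645, -0.0687, 0.1144]
eef_rot: [0.861, 0.509, -0.001, -0.001]
wrist_force: [0.3, -1.2, -0.0]
width: -0.0005
gripper_force: 0.0
```

```bash
python3 - <<'E'
from h import *
p=vision.get_image('wrist'); save(p,'wrist6.png')
tips(p,['plunger_top'])
s=ctrl.state(); print(s['t'],s['ee_pos'],s['eef_rot'],s['wrist_force'])
E
```

```text
plunger_top []
9.95 [ 0.64626219 -0.06875496  0.11607405] [8.60968296e-01 5.08658542e-01 2.33610399e-04 1.64044559e-04] [-0.93721156  0.02811596  0.28755572]
```

View pics/wrist6.png

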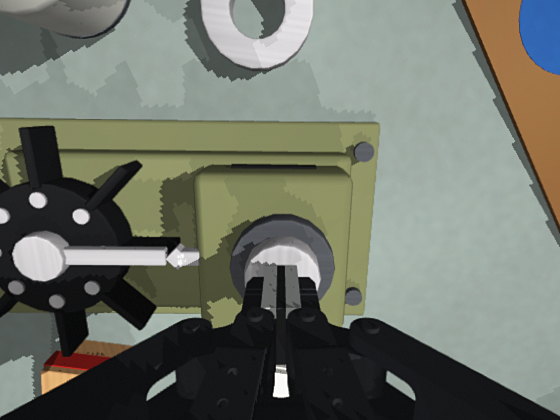

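The shut fingertips at (282,285) are centred over the plunger at (283,260). Press in small steps.

>>> move_arm:
  increments: [0, 0, -0.006, 0, 0, 0, 0, 0, -0.01, 0, 0, 0, 0, 0, -0.013, 0, 0, 0, 0, 0, -0.016, 0, 0, 0, 0, 0, -0.018, 0, 0, 0, 0, 0, -0.019, 0, 0, 0, 0, 0, -0.02, 0, 0, 0, 0, 0, -0.02, 0, 0, 0]

```text
t: 10.62
ee_pos: [0.6471, -0.0689, 0.0988]
eef_rot: [0.861, 0.509, 0.001, 0.001]
wrist_force: [-6.8, 1.9, 22.7]
width: -0.0002
gripper_force: 11.4
```

```bash
python3 - <<'E'
from h import *
for c in ['wrist','scene']:
    p=vision.get_image(c); save(p,c+'7.png')
    s=ctrl.state(); print(s['t'],s['ee_pos'],s['eef_rot'],s['wrist_force'],s['moment'])
    tips(p,['plunger_top','wheel_index'])
a=p['frame'][185:265,180:300]
q=cv2.imread('pics/wrist7.png')[170:350,180:400]
b=cv2.cvtColor(cv2.resize(a,None,fx=4,fy=4),cv2.COLOR_RGB2BGR)
q=cv2.resize(q,(391,320)); cv2.imwrite('pics/c7.png',np.hstack([b[:, :400],q]))
E
```

```text
10.6667 [ 0.64713649 -0.06891952  0.09881294] [8.61016641e-01 5.08574561e-01 1.27430386e-03 7.97085228e-04] [-6.42734701  1.27097275 23.13080776] [0.27375471 1.58632044 0.02253233]
plunger_top []
wheel_index [([0.5893, -0.0433, 0.061], 0.6)]
10.8167 [ 0.64712343 -0.06891664  0.09880553] [8.61020979e-01 5.08567198e-01 1.28328364e-03 7.94510720e-04] [-7.26391829  1.46618432 22.5521321 ] [0.2155269  1.51533957 0.04285961]
plunger_top [([0.6433, -0.0691, 0.0781], 0.43)]
wheel_index [([0.5879, -0.0421, 0.0627], 0.74)]
```

View pics/c7.png

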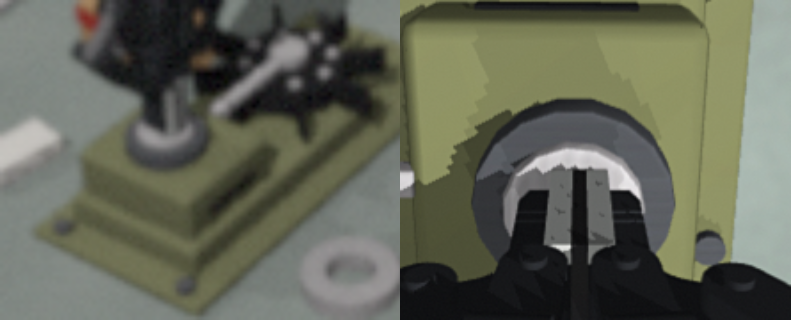

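The plunger looks flush with its collar. One more millimetre will show whether it is on the stop; then I'll release.

>>> move_arm:
  increments: [0, 0, -0.001, 0, 0, 0, 0, 0, -0.001, 0, 0, 0]

```text
t: 11.08
ee_pos: [0.6472, -0.0689, 0.0987]
eef_rot: [0.861, 0.509, 0.001, 0.001]
wrist_force: [-9.0, 0.9, 29.0]
width: 0.0001
gripper_force: 14.3
```

It is on a hard stop. I'll come up in small steps and watch whether the spring follows the finger.

>>> move_arm:
  increments: [0, 0, 0.0065, 0, 0, 0, 0, 0, 0.0065, 0, 0, 0, 0, 0, 0.0065, 0, 0, 0]

```text
t: 11.33
ee_pos: [0.6472, -0.0689, 0.1019]
eef_rot: [0.861, 0.509, 0.001, 0.001]
wrist_force: [0.8, 0.4, 4.4]
width: 0.0002
gripper_force: 2.2
```

>>> move_arm:
  increments: [0, 0, 0.003, 0, 0, 0, 0, 0, 0.003, 0, 0, 0, 0, 0, 0.003, 0, 0, 0]

```text
t: 11.58
ee_pos: [0.6468, -0.069, 0.1039]
eef_rot: [0.861, 0.509, 0.0, 0.0]
wrist_force: [2.1, -0.2, 2.5]
width: -0.0
gripper_force: 1.6
```

The spring force falls from 4.4 N at 0.1019 to 2.5 N at 0.1039, which extrapolates to about 6 N at the stop, so the press was full. Lift clear.

>>> move_arm:
  increments: [0, 0, 0.02, 0, 0, 0, 0, 0, 0.05, 0, 0, 0, 0, 0, 0.09, 0, 0, 0, 0, 0, 0.1, 0, 0, 0, 0, 0, 0.1, 0, 0, 0, 0, 0, 0.1, 0, 0, 0]

```text
t: 12.08
ee_pos: [0.6461, -0.0691, 0.2035]
eef_rot: [0.861, 0.508, -0.0, -0.0]
wrist_force: [-0.2, 0.0, -1.1]
width: 0.0
gripper_force: 0.0
```

```bash
python3 - <<'E'
from h import *
p=vision.get_image('scene'); tips(p,['wheel_center','wheel_index','mark_tip','plunger_top'])
p=vision.get_image('wrist'); tips(p,['wheel_center','wheel_index','mark_tip','plunger_top']); save(p,'w8.png')
s=ctrl.state(); print(s['t'],s['ee_pos'],s['wrist_force'])
E
```

```text
wheel_center [([0.5384, -0.0095, 0.0569], 0.81), ([0.5355, -0.0092, -0.0016], 0.43)]
wheel_index [([0.5891, -0.0436, 0.0628], 0.81)]
mark_tip [([0.592, -0.0419, 0.0623], 0.61)]
plunger_top [([0.6475, -0.069, 0.0872], 0.51)]
wheel_center [([0.5382, -0.0078, 0.0572], 0.87)]
wheel_index [([0.5879, -0.0424, 0.0609], 0.89)]
mark_tip [([0.5878, -0.0402, 0.0672], 0.91)]
plunger_top [([0.6451, -0.0711, 0.0888], 0.78), ([0.6935, 0.0455, 0.0026], 0.22)]
12.5833 [ 0.64615588 -0.06896705  0.20336116] [-0.70874057  0.58404833  0.18079072]
```

View pics/w8.png

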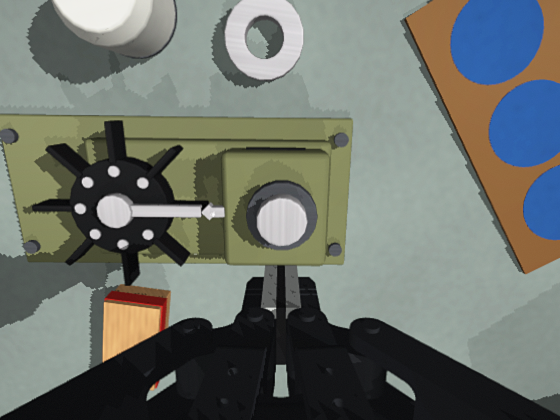

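The bar at (165,211) points at the arrow at (212,212), the plunger at (282,222) is back up, and the gripper is clear. Handing in.

```bash
python3 -c "
from h import *
print(ctrl.sign_off())"
```

```text
the job is handed in; nothing more can be done
None
```

The job is handed in: two clicks brought the wheel's bar to the arrow, then the plunger was pressed to its stop and came back up, the gripper ended clear of everything, and no bystander was touched as far as the pictures show; sign-off gave no verdict.

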